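Test the safety strip of the can feed table

TASK

Test the sprung yellow safety strip on the round can feed table: with the fingertips press it lightly down at its end beside the green lamp, glide along the curve to its other end beside the red lamp, keeping it pressed all the way, and there let go so that it springs back up. Leave the can, the espresso cup, the mug and the tamper standing where they are.

Things in the scene. Friction and masses are not known exactly. Their poses are not given: they have to be found in the camera images.
- arc_centre (a point): the point on the axis of the round, white feed table (fixed; disc 456 mm across, flat top 60 mm above the work surface), at the height of the resting strip's top, 78 mm above the work surface. Its own -x points to the middle of the strip, its z up, its y to the strip's left end (seen from the robot). A thin rail, top 104 mm above the work surface, rounds the disc's other side
- strip (a joint): how far the yellow strip is pressed straight down, in m: 0 at rest, 0.012 at its stop. It sinks as a whole without tilting, on springs: about 2 N starts it, 3 N holds it 2 mm down, 6 N 6 mm down, 9 N at the stop. It counts as pressed from 2 mm down. Its top is 18 mm above the feed table's flat top at rest, 6 mm at the stop
- strip_mid (a point): the middle of the strip, on top of its centre line; sinks with it. The strip is a yellow round bar 22 mm thick, bent into an arc about arc_centre: radius 200 mm at its centre line, from 52 degrees to the left of its middle to 52 degrees to the right, 363 mm long
- strip_left (a point): a point on top of the strip's centre line, 46 degrees along the arc from its middle to the left (+y of arc_centre), 21 mm short of the left end; sinks with the strip
- strip_right (a point): as strip_left, at the right end
- green_lamp: small green dome lamp (28 mm across, 6 mm high), fixed on the feed table's rim just beyond one end of the strip (left or right, it varies), 35 mm along the arc past the strip's end; origin at the centre of its underside
- red_lamp: the same in red, beyond the other end of the strip
- can: loose sealed drinks can, green band, 66 mm across, 115 mm tall, standing on the feed table; origin at the centre of its underside. Leave alone
- cup: loose white espresso cup, 62 mm across, 55 mm tall, standing on the feed table inside the arc; origin at the centre of its underside. Leave alone
- mug: loose pink mug, 82 mm across, 90 mm tall, handle on its +y side, on the work surface to the left; origin at the centre of its underside. Leave alone
- tamper: loose dark steel tamper, 58 mm across, 85 mm tall, on the work surface to the right; origin at the centre of its underside. Leave alone

How it is judged:
On the way, in this order (a step that is already met when the one before it is completed fails the run):
1. the strip is pressed (2 mm or more) by fingertips at its green end (within 70 mm of the green lamp) (value of joint strip above 0.002 m and horizontal distance between the grasp point and green_lamp below 0.07 m and contact force between the fingers and strip above 0.5 N), for 0.1 s.
2. the fingertips, still pressing, pass the strip's middle (value of joint strip above 0.002 m and horizontal distance between the grasp point and strip_mid below 0.03 m and contact force between the fingers and strip above 0.5 N), for 0.05 s.
3. the fingertips, still pressing, reach the red end (within 70 mm of the red lamp) (value of joint strip above 0.002 m and horizontal distance between the grasp point and red_lamp below 0.07 m and contact force between the fingers and strip above 0.5 N), for 0.1 s.
At the end, for the whole second after the job is handed in: The strip has been pressed (2 mm or more) from its green end over its middle to its red end without springing up on the way, and has sprung back to within 1 mm of rest; can, cup, mug and tamper stand upright within 15 mm of where they were (value of joint strip below 0.001 m and distance of each of can, cup, mug, tamper from where it was at the start of the episode below 0.015 m and angle between each of can, cup, mug, tamper's own z axis and vertical below 0.1 rad); the robot touches nothing.
It fails at once if the strip is up (pressed less than 0.8 mm) while the fingertips are down at it away from its ends (y of the grasp point in the frame of arc_centre between -0.105 and 0.105 m and x of the grasp point in the frame of arc_centre below 0 m and horizontal distance between the grasp point and arc_centre between 0.175 and 0.225 m and z of the grasp point in the frame of arc_centre below 0.035 m and value of joint strip below 0.0008 m).
It fails at once if the strip is pressed harder than 20 N (contact force between the fingers and strip above 20 N).
It fails at once if the can, cup, mug or tamper is moved more than 15 mm, or lifted (distance of any of can, cup, mug, tamper from where it was at the start of the episode above 0.015 m).
It also fails if it takes over 51 s, if anything falls off the work surface, if the arm or the gripper's body presses on something with over 40 N, if the wrist force passes 120 N, or if a joint passes its speed limit or range.

ROBOT

A 7-joint arm with a two-finger parallel gripper is mounted at the origin on the work surface. World frame = base frame: x ahead of the robot, y to its left, z up, the work surface at z = 0. Lengths are in m, angles in rad, forces in N, time in s.
With the tool pointing down it reaches from about 0.4 to 0.875 m from the base axis. Payload 4.4 kg.
Tool frame: the origin (TCP) lies where the fingers leave the gripper's body, on its centre line; the fingertips stand 73 mm ahead of it and the grasp point (between the pads) lies 54 mm ahead of it (bot.tip_reach is the distance from the TCP to the fingertips, in m); z points along the fingers, y is the direction in which the jaws open and shut (so a half turn about z gives the same grasp; the last joint's range is limited). The gripper opens to 85 mm and grips with 20 to 120 N. Pads are 22 mm wide; open, the fingers measure 114 mm over their backs; the gripper's body (76 mm by 85 mm) begins 54 mm behind the grasp point. The pads swing forward as they close: fully open they stand 13 mm farther back than shut.
Start: joints at [1.194, 0.628, 0.038, 1.517, -0.027, 0.996, -0.02], TCP at [0.199, -0.619, 0.304] pointing down, gripper open.
Joint ranges: [-3.06, 3.06], [-0.37, 2.12], [-1.25, 1.32], [0.18, 2.47], [-1.1, 4.24], [0.23, 1.98], [-2.94, 2.94]. Speed limits (rad/s): [2.57, 2.57, 3.14, 3.14, 3.14, 3.14, 3.14].

INTERFACE

Orientations are given as a rotation vector (axis times angle).
In Python, from plant import state, viewer, order, bot gives the robot as it stands.
- The arm moves only by the tool move_arm, never from a script. Its argument "series" is a list that holds one entry, the list of rows, each a list of 7 numbers: the turn, a rotation vector about the world's x, y, z in degrees, then the shift along the world's x, y, z in cm, then the gripper's target within -1 to 1 (fully open at 1, half-way at 0, shut at -1). A call has 1 to 5 rows; each row shifts and turns the commanded pose from where the row before left it; what a row does not reach is not made up. A row lasts 1/10 s, in which the tool goes at most 50 mm and 8.59 degrees, less where a joint would pass 70% of its speed; a pose out of reach is approached as far as the arm can. A call is refused whole if a number of a shift passes 5 or a number of a turn 8.59, either way. A call with a gripper value outside its range is refused whole. The fingers move at their own pace and stop on an object; the grip force is fixed at half the most. Time passes only in rows, so rows that do not move let the fingers close. It gives the time, the measured TCP pose, the force and the opening at its end, in the units of the state.
- state(): the state, without advancing time (a new reading comes with each control period).
- viewer.capture(name): name is "scene" or "top" or "wrist"; returns the picture (420x560x3 uint8, red, green, blue); there is no depth.
- viewer.get_calibration(name): a dict with "fx", "fy", "cx", "cy" (pixels), "rvec" (rotation vector, rad) and "tvec" (3), from world to camera coordinates, as OpenCV has them; the wrist camera has in their place "tool_from_camera" (4x4, takes a point from camera to tool coordinates, whose origin is the TCP and whose axes are the flange's). Camera axes: x right, y down, z forward; pixel columns grow to the right and rows downward; lengths in m; the calibration is good to about 2 mm. A picture is of the moment at which its call begins: read the wrist's pose just before it. get_calibration takes no time and is no camera call.
- order.sign_off(): hands the job in, once; it reports no verdict.
The state is a dict: "t": time; "joint_pos": joint angles; "qvel": joint speeds; "joint_efforts": joint torques, N m; "eef_pos": TCP position; "tcp_rot": TCP orientation; "contact_force": force on the tool from outside, world axes, zero at the start; "wrist_torque": the same for the moment, N m; "finger_gap": finger opening in m.
Only numpy, scipy, OpenCV 4.12 (cv2) and the standard library are available. Lean on these libraries where they do the work, as an engineer would, in place of code of your own. Each camera call takes 0.05 s, during which the arm holds its last target. There are 200 camera calls.

## Working session

There is one attempt and no reset: what is moved stays moved. The work goes in short steps, Python scripts to look and compute and a tool call to move; the robot and the scene stay as the last step left them, time stands still between calls to the robot, and variables do not carry over. Pictures are saved under pics/ and viewed, about 8 in all and at most 12, crops included, and the job is handed in when it is done.

Besides the shell and the picture viewer there is one more tool, called after ">>>" in YAML: its name, and indented under it one key for each argument. move_arm: Moves the arm, as the interface text tells. Its arguments: {"type":"object","properties":{"series":{"type":"array"}},"required":["series"]}

```bash
ls; mkdir -p pics
python3 - <<'E'
from plant import state, viewer, order, bot
import cv2
for n in("top","scene"):
    cv2.imwrite(f"pics/{n}0.png",viewer.capture(n)[:,:,::-1]); print(viewer.get_calibration(n))
s=state();print(s,bot.tip_reach)
E
```

```text
pics
{'fx': 483.01501412831647, 'fy': 483.01501412831647, 'cx': 289.8946264703221, 'cy': 207.45507412282586, 'rvec': array([ 2.10688682, -2.16574396,  0.17015362]), 'tvec': array([0.02081404, 0.57194405, 1.19211472])}
{'fx': 421.10168339477406, 'fy': 421.10168339477406, 'cx': 275.0181968608889, 'cy': 210.00524019451612, 'rvec': array([ 1.93528835,  1.67972932, -0.5781969 ]), 'tvec': array([-0.06021255, -0.37984442,  1.74714917])}
{'t': 0.1, 'joint_pos': array([ 1.19419018,  0.62925008,  0.03845247,  1.51830009, -0.02701236,
        0.99635856, -0.01999532]), 'qvel': array([ 1.01451145e-03, -2.30391966e-03,  6.62689895e-04, -1.69404190e-03,
       -5.69629582e-05, -7.60795265e-04, -9.29566972e-04]), 'joint_efforts': array([ 3.11118238e-03, -5.64533150e+01,  1.23012006e+00, -1.93976319e+01,
        1.11676881e-02,  5.38441105e-03, -2.47757936e-05]), 'eef_pos': array([ 0.19867198, -0.61840234,  0.30307315]), 'tcp_rot': array([-3.10198336e+00, -4.85961862e-01,  4.57789431e-04]), 'contact_force': array([-0.64170862, -0.62531219, -0.31097274]), 'wrist_torque': array([-0.05233229, -0.01610526,  0.03461087]), 'finger_gap': 0.08569142054499779} 0.0726
```

View pics/top0.png

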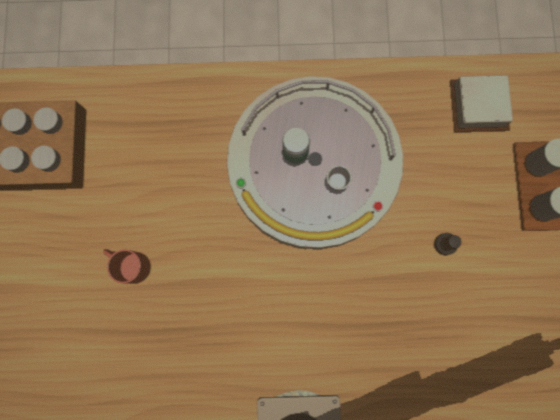

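View pics/scene0.png

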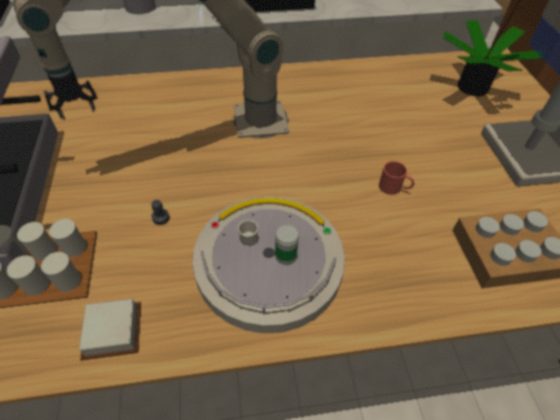

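The green lamp is at the left end, top view (241,183), and the red at (378,206). The strip's middle is near (315,236). The can is at (295,145) and the cup at (338,180).

```bash
cat > h.py <<'E'
import numpy as np, cv2
from scipy.optimize import least_squares
from plant import state, viewer, order, bot
def back(c,uv,z):
    uv=np.atleast_2d(uv).astype(float); R=cv2.Rodrigues(c["rvec"])[0]
    d=np.c_[(uv[:,0]-c["cx"])/c["fx"],(uv[:,1]-c["cy"])/c["fy"],np.ones(len(uv))]@R
    o=-R.T@c["tvec"]; return o+d*((z-o[2])/d[:,2])[:,None]
E
python3 - <<'E'
from h import *
for n,zs in(("top",0.069),("scene",0.069)):
    im=cv2.imread(f"pics/{n}0.png");c=viewer.get_calibration(n)
    hsv=cv2.cvtColor(im,cv2.COLOR_BGR2HSV);H,S,V=[hsv[...,i].astype(int) for i in range(3)]
    roi=np.zeros(H.shape,bool)
    if n=="top": roi[90:250,225:405]=1
    else: roi[190:320,190:345]=1
    def big(m):
        k,l,st,ce=cv2.connectedComponentsWithStats((m&roi).astype(np.uint8));i=1+np.argmax(st[1:,4]);return l==i,ce[i],st[i]
    m,_,st=big((H>20)&(H<32)&(S>170)&(V>90)); v,u=np.nonzero(m)
    P=back(c,np.c_[u,v],zs)[:,:2]
    f=least_squares(lambda p:np.hypot(*(P-p).T)-.2,P.mean(0)+[.1,0],loss="soft_l1",f_scale=.01)
    a=f.x; d=P-a; th=np.degrees(np.arctan2(-d[:,1],-d[:,0]))  # + = right
    print(n,st,"centre",a,"rms",np.sqrt(np.mean(f.fun**2)),"ang",th.min(),th.max(),"mid",(th.min()+th.max())/2)
    for nm,mm in(("red",((H<6)|(H>174))&(S>170)&(V>90)),("green",(H>50)&(H<75)&(S>150)&(V>90))):
        try:
            _,ce,st=big(mm);p=back(c,ce,.063)[0,:2]; print(nm,ce,st[4],p,np.hypot(*(p-a)),np.degrees(np.arctan2(-(p-a)[1],-(p-a)[0])))
        except Exception as e: print(nm,e)
c=viewer.get_calibration("top")
print("can top",back(c,(297,135),.175),"cup top",back(c,(337,182),.115))
c=viewer.get_calibration("scene")
print("can top",back(c,(288,235),.175),"cup top",back(c,(248,229),.115))
E
```

```text
top [361 224   1   1   1] centre [ 0.72173986 -0.17152538] rms 1.1493423157649119e-09 ang -2.1344340960894156e-06 -2.1344340960894156e-06 mid -2.1344340960894156e-06
red [377.875      205.66666667] 24 [ 0.56794263 -0.21739578] 0.16049200296549082 16.607339084443307
green attempt to get argmax of an empty sequence
scene [220 198 103  26 562] centre [ 0.69884209 -0.06236423] rms 0.005868272070119238 ang -65.6376105863512 42.691583716247294 mid -11.473013435051953
red [214.46153846 224.15384615] 13 [ 0.57060413 -0.21571786] 0.1999057561653794 50.09682888148952
green [326.5 230. ] 12 [0.64097827 0.12887008] 0.19979685482923804 -73.16519597738792
can top [[ 0.72338913 -0.0163233   0.175     ]] cup top [[ 0.62079526 -0.11150771  0.115     ]]
can top [[ 0.72124925 -0.01033966  0.175     ]] cup top [[ 0.64181915 -0.11531818  0.115     ]]
```

Run:
```python
from h import *
im=cv2.imread("pics/top0.png");c=viewer.get_calibration("top")
hsv=cv2.cvtColor(im,cv2.COLOR_BGR2HSV);H,S,V=[hsv[...,i].astype(int) for i in range(3)]
print(hsv[233:239,315],hsv[183,241])
roi=np.zeros(H.shape,bool);roi[175:245,235:385]=1
d=np.hypot(*(np.indices(H.shape)[::-1]-np.array([315,162])[:,None,None])) 
m=(S>150)&(H>18)&(H<32)&roi&(d<82)
k,l,st,ce=cv2.connectedComponentsWithStats(m.astype(np.uint8));i=1+np.argmax(st[1:,4]);print(st[i])
v,u=np.nonzero(l==i);P=back(c,np.c_[u,v],.069)[:,:2]
f=least_squares(lambda p:np.hypot(*(P-p).T)-.2,P.mean(0)+[.1,0]);a=f.x;e=P-a
th=np.degrees(np.arctan2(-e[:,1],-e[:,0]));print(a,np.std(f.fun),th.min(),th.max(),(th.min()+th.max())/2)
for nm,uv in(("red",(377.9,205.7)),("green",(241,183))):
    p=back(c,uv,.063)[0,:2];q=p-a;print(nm,p,np.hypot(*q),np.degrees(np.arctan2(-q[1],-q[0])))
s=viewer.get_calibration("scene")
a=cv2.resize(im[70:255,220:410],None,fx=3.2,fy=3.2,interpolation=cv2.INTER_CUBIC)
cv2.imwrite("pics/crop.png",a)
```

```text
[[ 21 162 153]
 [ 24 159 159]
 [ 27 153 160]
 [ 26 155 160]
 [ 24 157 161]
 [ 21 167 153]] [ 58 145 142]
[243 192 129  48 889]
[ 0.6951496  -0.06203464] 0.004622990416508759 -65.30837741515128 42.899460059392275 -11.204458677879504
red [ 0.56785555 -0.21745409] 0.2008954525163161 50.681304618727445
green [0.63621535 0.12799473] 0.19895830745558676 -72.76964672702913
```

View pics/crop.png

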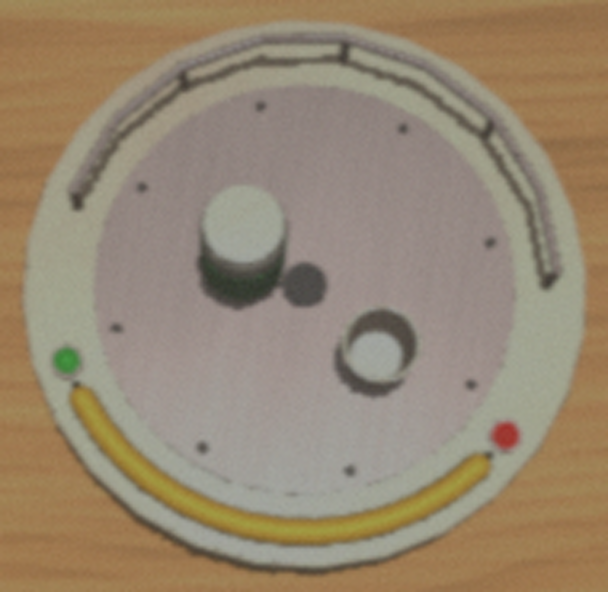

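>>> move_arm:
  series:
    - [[0, 0, 0, 1, 2, 0, -1], [0, 0, 0, 2.2, 4, 0, -1], [0, 0, 0, 2.2, 4, 0, -1], [0, 0, 0, 2.2, 4, 0, -1], [0, 0, 0, 2.2, 4, 0, -1]]

```text
t: 0.6
eef_pos: [0.2973, -0.437, 0.3036]
tcp_rot: [-3.103, -0.486, 0.0]
contact_force: [1.5, 0.7, 0.6]
finger_gap: 0.012
```

>>> move_arm:
  series:
    - [[0, 0, 0, 2.2, 4, 0, -1], [0, 0, 0, 2.2, 4, 0, -1], [0, 0, 0, 2.2, 4, 0, -1], [0, 0, 0, 2.2, 4, 0, -1], [0, 0, 0, 2.2, 4, 0, -1]]

```text
t: 1.1
eef_pos: [0.4073, -0.2371, 0.3038]
tcp_rot: [-3.104, -0.486, 0.0]
contact_force: [0.9, -0.0, 0.8]
finger_gap: 0.0002
```

>>> move_arm:
  series:
    - [[0, 0, 0, 2.2, 4, 0, -1], [0, 0, 0, 2.2, 4, 0, -1], [0, 0, 0, 2.2, 4, 0, -1], [0, 0, 0, 2.2, 4, 0, -1], [0, 0, 0, 2.2, 4, 0, -1]]

```text
t: 1.6
eef_pos: [0.5172, -0.0371, 0.3037]
tcp_rot: [3.104, 0.486, -0.001]
contact_force: [0.5, -0.3, -0.1]
finger_gap: -0.0
```

>>> move_arm:
  series:
    - [[0, 0, 0, 2, 3.7, -2, -1], [0, 0, 0, 2, 3.7, -2, -1], [0, 0, 0, 2, 3.7, -2, -1], [0, 0, 0, 1.8, 3.6, -2, -1], [0, 0, 0, 0, 0, -2, -1]]

```text
t: 2.1
eef_pos: [0.5964, 0.116, 0.2027]
tcp_rot: [-3.097, -0.498, -0.005]
contact_force: [-0.3, 0.2, -0.0]
finger_gap: 0.0001
```

Run:
```python
from h import *
s=state();print(s["eef_pos"],s["contact_force"])
w=viewer.capture("wrist")[:,:,::-1];t=viewer.capture("scene")[:,:,::-1]
cv2.imwrite("pics/w1.png",w)
cv2.imwrite("pics/s1.png",cv2.resize(t[150:330,180:360],None,fx=3.2,fy=3.2,interpolation=cv2.INTER_CUBIC))
print(viewer.get_calibration("wrist"))
# predicted strip centre line (top) and end points in wrist image
c=viewer.get_calibration("wrist");T=np.eye(4);T[:3,:3]=cv2.Rodrigues(s["tcp_rot"])[0];T[:3,3]=s["eef_pos"]
M=np.linalg.inv(T@c["tool_from_camera"])
for th in (-62-11.3,-52-11.3,-48-11.3,-30,-11.3):
    r=np.radians(th);p=np.array([.697-.2*np.cos(r),-.062-.2*np.sin(r),.078 if th>-70 else .063,1]);q=M@p
    print(th,p[:2],c["fx"]*q[0]/q[2]+c["cx"],c["fy"]*q[1]/q[2]+c["cy"])
tip=np.linalg.inv(c["tool_from_camera"])@[0,0,.0726,1];print("tip",c["fx"]*tip[0]/tip[2]+c["cx"],c["fy"]*tip[1]/tip[2]+c["cy"])
```

```text
[0.59637666 0.11601598 0.20266444] [-0.3418195   0.23952975 -0.03838771]
{'fx': 291.91884781700116, 'fy': 291.91884781700116, 'cx': 279.09862143018364, 'cy': 208.38327399901033, 'tool_from_camera': array([[-2.32971162e-04, -9.53324468e-01, -3.01947684e-01,
         7.68427036e-02],
       [ 9.99999693e-01, -4.47909593e-04,  6.42601664e-04,
        -8.12443677e-04],
       [-7.47853154e-04, -3.01947441e-01,  9.53324280e-01,
        -6.96863447e-02],
       [ 0.00000000e+00,  0.00000000e+00,  0.00000000e+00,
         1.00000000e+00]])}
-73.3 [0.6395279 0.1295645] 281.80760566680027 162.95489441819217
-63.3 [0.6071362  0.11667428] 284.7427162258543 215.62141789548332
-59.3 [0.59489142 0.10997045] 288.15119071704885 233.7359114834004
-30 [0.52379492 0.038     ] 344.01453223718715 337.1501051645924
-11.3 [ 0.50087707 -0.02281077] 400.315631972437 376.8082286344632
tip 280.42901657474124 264.05284044907097
```

View pics/w1.png

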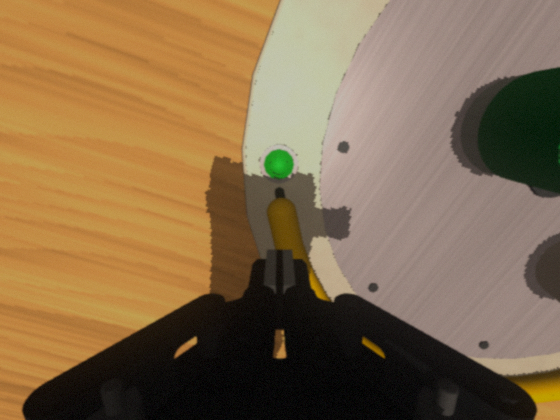

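View pics/s1.png

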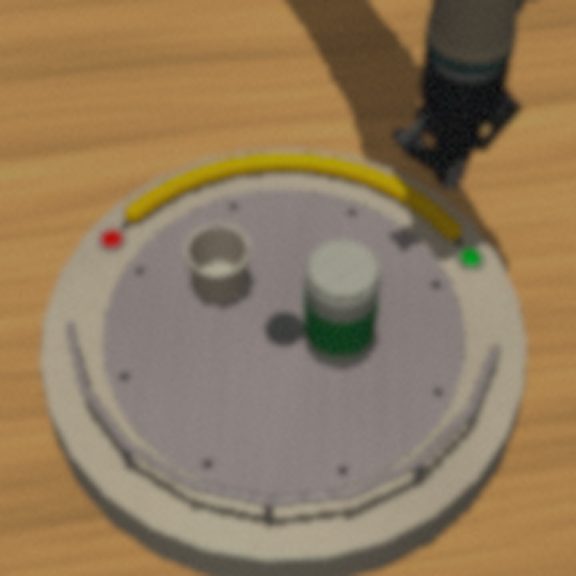

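The wrist view shows the green lamp at (279,164), where I predicted (282,163). The fingertips are over the strip end, at (281,200). The model is good to about 2 mm, so I'll descend.

>>> move_arm:
  series:
    - [[0, 0, 0, 0, 0, -1.5, -1], [0, 0, 0, 0, 0, -1.5, -1], [0, 0, 0, 0, 0, -1, -1], [0, 0, 0, 0, 0, 0, -1], [0, 0, 0, 0, 0, 0, -1]]

```text
t: 2.7
eef_pos: [0.595, 0.1075, 0.1645]
tcp_rot: [3.104, 0.485, 0.001]
contact_force: [0.8, 0.9, -0.2]
finger_gap: 0.0002
```

>>> move_arm:
  series:
    - [[0, 0, 0, -0.1, 0.2, -1.2, -1], [0, 0, 0, 0, 0, -0.2, -1], [0, 0, 0, 0, 0, -0.2, -1], [0, 0, 0, 0, 0, -0.2, -1], [0, 0, 0, 0, 0, 0, -1]]

```text
t: 3.2
eef_pos: [0.5938, 0.1105, 0.1461]
tcp_rot: [-3.103, -0.486, -0.0]
contact_force: [-1.1, 0.5, 4.8]
finger_gap: 0.0003
```

```bash
python3 -c "
import numpy as np
th=np.radians(np.arange(-59.2,37,4));p=np.c_[69.7-20*np.cos(th),-6.15-20*np.sin(th)]
r=np.round(p,1);
for i in range(1,len(p)):print(i,np.round(r[i]-r[i-1],1),p[i].round(2))"
```

```text
1 [-1.2 -0.7] [58.29 10.27]
2 [-1.1 -0.9] [57.17  9.44]
3 [-1.1 -0.9] [56.11  8.52]
4 [-1. -1.] [55.12  7.54]
5 [-0.9 -1. ] [54.2   6.49]
6 [-0.8 -1.1] [53.36  5.38]
7 [-0.8 -1.2] [52.59  4.21]
8 [-0.7 -1.2] [51.91  2.99]
9 [-0.6 -1.3] [51.32  1.73]
10 [-0.5 -1.3] [50.81  0.43]
11 [-0.4 -1.3] [50.4  -0.91]
12 [-0.3 -1.4] [50.08 -2.27]
13 [-0.2 -1.3] [49.86 -3.64]
14 [-0.2 -1.4] [49.73 -5.03]
15 [ 0.  -1.4] [49.7  -6.43]
16 [ 0.1 -1.4] [49.77 -7.82]
17 [ 0.1 -1.4] [49.94 -9.21]
18 [ 0.3 -1.4] [ 50.2  -10.58]
19 [ 0.4 -1.3] [ 50.55 -11.93]
20 [ 0.4 -1.4] [ 51.   -13.25]
21 [ 0.5 -1.2] [ 51.54 -14.54]
22 [ 0.7 -1.3] [ 52.17 -15.79]
23 [ 0.7 -1.2] [ 52.89 -16.98]
24 [ 0.8 -1.1] [ 53.69 -18.13]
```

>>> move_arm:
  series:
    - [[0, 0, 0, 0, 0, -0.15, -1], [0, 0, 0, 0, 0, 0, -1], [0, 0, 0, 0, 0, 0, -1]]

```text
t: 3.5
eef_pos: [0.5938, 0.1104, 0.1448]
tcp_rot: [-3.103, -0.486, -0.0]
contact_force: [-0.4, 0.3, 4.9]
finger_gap: -0.0001
```

>>> move_arm:
  series:
    - [[0, 0, 0, -0.6, -0.35, 0, -1], [0, 0, 0, -0.6, -0.35, 0, -1], [0, 0, 0, -0.55, -0.45, 0, -1], [0, 0, 0, -0.55, -0.45, 0, -1]]

```text
t: 3.9
eef_pos: [0.5731, 0.0953, 0.1456]
tcp_rot: [-3.102, -0.487, -0.01]
contact_force: [2.2, 1.9, 5.6]
finger_gap: -0.0004
```

>>> move_arm:
  series:
    - [[0, 0, 0, -1.1, -0.9, 0, -1], [0, 0, 0, -1, -1, 0, -1], [0, 0, 0, -0.9, -1, 0, -1]]

```text
t: 4.2
eef_pos: [0.5425, 0.0662, 0.1454]
tcp_rot: [-3.102, -0.487, -0.009]
contact_force: [2.9, 2.8, 4.7]
finger_gap: 0.0001
```

>>> move_arm:
  series:
    - [[0, 0, 0, -0.8, -1.1, -0.05, -1], [0, 0, 0, -0.8, -1.2, 0, -1], [0, 0, 0, -0.7, -1.2, 0, -1], [0, 0, 0, -0.6, -1.3, 0, -1], [0, 0, 0, -0.5, -1.3, 0, -1]]

```text
t: 4.7
eef_pos: [0.5081, 0.0052, 0.1447]
tcp_rot: [-3.102, -0.488, -0.007]
contact_force: [0.7, 4.1, 6.3]
finger_gap: -0.0001
```

>>> move_arm:
  series:
    - [[0, 0, 0, -0.4, -1.3, 0, -1], [0, 0, 0, -0.3, -1.4, 0, -1], [0, 0, 0, -0.2, -1.3, 0, -1], [0, 0, 0, -0.2, -1.4, 0, -1], [0, 0, 0, 0, -1.4, 0, -1]]

```text
t: 5.2
eef_pos: [0.4962, -0.0629, 0.1444]
tcp_rot: [-3.102, -0.488, -0.002]
contact_force: [-0.5, 4.7, 5.9]
finger_gap: 0.0004
```

>>> move_arm:
  series:
    - [[0, 0, 0, 0.1, -1.4, 0, -1], [0, 0, 0, 0.1, -1.4, 0, -1], [0, 0, 0, 0.3, -1.4, 0, -1], [0, 0, 0, 0.4, -1.3, 0, -1], [0, 0, 0, 0.4, -1.4, 0, -1]]

```text
t: 5.7
eef_pos: [0.5086, -0.1318, 0.1441]
tcp_rot: [-3.101, -0.488, 0.001]
contact_force: [-1.0, 3.7, 6.1]
finger_gap: -0.0001
```

>>> move_arm:
  series:
    - [[0, 0, 0, 0.5, -1.2, 0, -1], [0, 0, 0, 0.7, -1.3, 0, -1], [0, 0, 0, 0.7, -1.2, 0, -1], [0, 0, 0, 0.8, -1.1, 0, -1], [0, 0, 0, 0, 0, 0, -1]]

```text
t: 6.2
eef_pos: [0.5363, -0.1823, 0.1442]
tcp_rot: [3.103, 0.484, 0.001]
contact_force: [-0.4, -2.0, 5.6]
finger_gap: 0.0003
```

>>> move_arm:
  series:
    - [[0, 0, 0, 0, 0, 0, -1], [0, 0, 0, 0, 0, 0, -1], [0, 0, 0, 0, 0, 0, -1]]

```text
t: 6.5
eef_pos: [0.5362, -0.1822, 0.1445]
tcp_rot: [3.102, 0.484, 0.002]
contact_force: [0.3, -2.0, 6.0]
finger_gap: 0.0004
```

Run:
```python
from h import *
s=state();p=s["eef_pos"];print(p,s["contact_force"])
print(np.hypot(p[0]-.569,p[1]+.2165))
w=viewer.capture("wrist")[:,:,::-1];cv2.imwrite("pics/w2.png",w)
```

```text
[ 0.53623101 -0.18220431  0.14454919] [ 0.33589341 -1.99352421  5.96733963]
0.04743417603421071
```

View pics/w2.png

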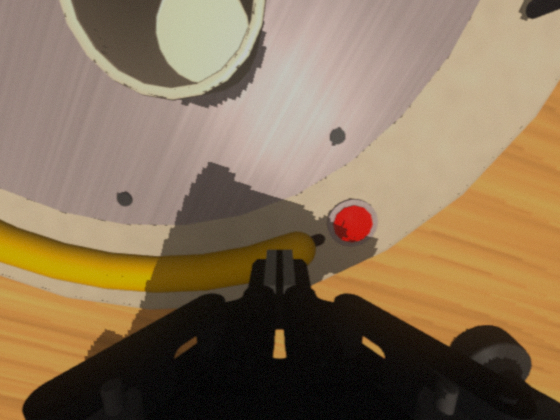

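The fingertips are on the strip's end, about 47 mm from the red lamp at (353,223), with 6 N on it. I'll lift straight up.

>>> move_arm:
  series:
    - [[0, 0, 0, 0, 0, 0.5, -1], [0, 0, 0, 0, 0, 1.5, -1], [0, 0, 0, 0, 0, 3, -1], [0, 0, 0, 0, 0, 4, -1], [0, 0, 0, 0, 0, 4, -1]]

```text
t: 7.05
eef_pos: [0.5349, -0.1804, 0.2747]
tcp_rot: [-3.102, -0.486, 0.004]
contact_force: [1.0, -0.3, 0.6]
finger_gap: 0.0001
```

>>> move_arm:
  series:
    - [[0, 0, 0, 0, 0, 2, -1], [0, 0, 0, 0, 0, 0, -1], [0, 0, 0, 0, 0, 0, -1], [0, 0, 0, 0, 0, 0, -1], [0, 0, 0, 0, 0, 0, -1]]

```text
t: 7.55
eef_pos: [0.535, -0.1806, 0.2924]
tcp_rot: [-3.102, -0.486, 0.005]
contact_force: [0.3, 0.1, -0.1]
finger_gap: -0.0
```

Run:
```python
from h import *
s=state();print(s["eef_pos"],s["contact_force"])
t=viewer.capture("scene")[:,:,::-1]
a=cv2.imread("pics/scene0.png")
f=lambda t:cv2.resize(t[140:330,140:420],None,fx=1.4*2,fy=1.5,interpolation=cv2.INTER_CUBIC)
cv2.imwrite("pics/s2.png",np.vstack([f(a),f(t)]))
```

```text
[ 0.53499793 -0.18059877  0.29236197] [ 0.25178208  0.11994416 -0.05453856]
```

View pics/s2.png

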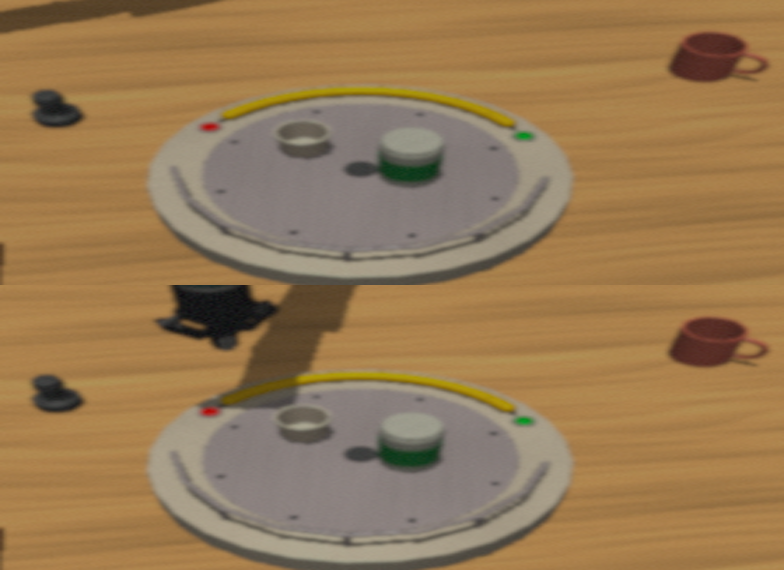

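The before and after halves match: can, cup, mug and tamper haven't moved, and the strip is back up at the same height. The gripper is clear of everything.

```bash
python3 -c "
from plant import order;print(order.sign_off())"
```

```text
the job is handed in; nothing more can be done
None
```

I pressed the strip at its green (left) end with the shut fingertips and glided along the arc over its middle to the red end. There I lifted straight off and handed the job in at about 7.6 s of the 51 s allowed.

- **Pressing:** at every reading the upward force was 4.7–6.3 N. The tool height put the strip about 5–6.5 mm down the whole way. The strip's own travel can't be read directly, so this comes from the tool height and the force.
- **Red end:** the fingertips stopped about 47 mm from the red lamp, inside the 70 mm limit, and held there for more than 0.3 s.
- **Final check:** the last picture, compared by eye with the first, shows the strip back up. The can, cup, mug and tamper stand where they were.
- **Contact:** the gripper is well above everything, and the contact force reads close to 0 N.

No check failed. The one disagreement was in my first rough cup position, which differed by 2 cm between the two cameras. I didn't resolve it, because the path stayed well clear of the cup.

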